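# Present a sample vial to the inspection camera

### The job

Swivel and tilt the inspection camera by hand so that it looks level at the middle of the bright light panel, and let go of it. Then take the vial with the green dot on its cap out of the rack and, keeping it upright all the way, hold it still in the air in front of the panel for its backlit picture: in the middle of the camera's view, upright, about 10 cm in front of the lens. Finish while still holding it there, with the camera still aimed and the other vials and everything else left as they are.

Things in the scene. Friction and masses are not known exactly. Their poses are not given: they have to be found in the camera images.
- camera_pivot (a point): Where the camera's vertical swivel axis crosses its horizontal tilt axis, 130 mm above the worktop, straight above its post. A grey yoke (two upright arms with black knobs, 92 mm across over the knobs, 24 mm long in the view direction) carries the head here. Site x axis: the horizontal direction in which the yoke faces; z up.
- camera_lens (a point): Centre of the camera's front glass, 75 mm ahead of camera_pivot. Axes turn with the head: x is the view direction (out of the lens), z its up. Grey housing 62 x 46 x 44 mm from 50 mm behind to 12 mm ahead of the pivot; dark round barrel, 38 mm diameter, from 18 to 66 mm ahead: pinched by its two sides from above it can be led round, and tilts between the fingers; then a 43 mm rim.
- camera_swivel (a joint): Swivel of the camera about the vertical axis through camera_pivot, rad, growing counter-clockwise seen from above; range -2.2 to 2.2; friction 0.10 N m, stays where it is left. Its zero is arbitrary: which value faces the panel depends on where camera and panel stand.
- camera_tilt (a joint): Tilt of the camera head about the horizontal axis through camera_pivot, rad; 0 is level, growing as the lens goes down; range -0.8 to 0.8; friction 0.12 N m, stays where it is left.
- panel_centre (a point): Centre of the lit white face (132 x 122 mm) of the upright light panel, 130 mm above the worktop, as high as camera_pivot. Site x axis points into the panel, away from its lit side. The panel's grey frame is 160 mm wide, 26 mm thick and reaches from 55 to 205 mm above the worktop.
- light_panel: The light panel with its dark foot (80 x 130 mm, 12 mm high), fixed to the bench. Origin on the worktop below the lit face; its lit face looks along its own -x.
- camera_stand: Round foot (diameter 100 mm, 18 mm high) and post of the inspection camera, fixed to the bench; origin on the worktop, centre of the foot; z up.
- vial_rack: Blue rack block 96 x 142 x 20 mm (x, y, z), fixed to the bench, with six blind holes of 25.5 mm diameter and 15 mm depth in two rows of three, 46 mm apart both ways. Origin: centre of its underside. The three vials stand in the row at its local x = -23 mm, 46 mm apart along its local y; the row at x = +23 mm is empty.
- vial_green: The wanted vial: closed glass vial with pale green contents and a black cap with a round green dot on top, diameter 22 mm, 52 mm high, 18 to 31 g. Origin: centre of its underside, z up along the vial. It stands on the floor of its hole, 5 mm above the worktop, so that about 37 mm of it rise above the rack.
- vial_middle (a point): Middle of the green vial, on its axis, 26 mm above its underside.
- vial_red: Like the green vial, but with pink-brown contents and a red dot on the cap; stands in the rack, not wanted.
- vial_yellow: Like the green vial, but with pale yellow contents and a yellow dot on the cap; stands in the rack, not wanted.
- dish_a: Bystander: round dish with pink medium and a white disc, diameter 59 mm, 12 mm high; origin at the centre of its underside.
- dish_b: Bystander: round dish with plain pink medium, diameter 62 mm, 12 mm high; origin at the centre of its underside.
- glass_beaker: Bystander: empty clear beaker, 74 mm across, 94 mm high; origin at the centre of its underside.
- cup: Bystander: clear sample cup with an orange label, 58 mm across, 71 mm high; origin at the centre of its underside.
- tweezers: Bystander: steel tweezers lying along their own y, 188 x 25 mm, 10 mm high; origin at the centre of the underside.

How it is judged:
By the outcome, as a careful person would: the job done as asked, in the order asked, and still so for the second after the job is handed in, while the arm keeps its last pose, push and grip.
It also fails if it takes over 72 s, if anything falls off the work surface, if the arm or the gripper's body presses on something with over 40 N, if the wrist force passes 120 N, or if a joint passes its speed limit or range.

### The arm

A 6-joint arm with a two-finger parallel gripper is mounted at the origin on a cart in front of the work surface, level with it; the furniture and walls round the work are solid. World frame = base frame: x ahead of the robot, y to its left, z up, the work surface at z = 0. Lengths are in m, angles in degrees, forces in N, time in s.
With the tool pointing down it reaches from about 0.275 to 0.75 m from the base axis. Payload 10.2 kg.
Tool frame: the origin (TCP) lies at the very end of the fingers, on their centre line; the grasp point (between the pads) lies 19 mm behind it; z points along the fingers, y is the direction in which the jaws open and shut (so a half turn about z gives the same grasp; the last joint's range is limited). The gripper opens to 88 mm and grips with 3 to 60 N. Pads are 18 mm wide; open, the fingers measure 123 mm over their backs; the gripper's body (75 mm by 187 mm) begins 45 mm behind the grasp point.
Start: joints at [-87.227, 17.928, 85.812, -0, 76.261, -12.8], TCP at [0.141, -0.506, 0.239] pointing down, gripper open.
Joint ranges: [-168.41, 168.41], [-55.51, 124.54], [10.69, 146.95], [-70.63, 250.63], [1, 178], [-165.06, 165.06]. Speed limits (degrees/s): [136.94, 136.94, 172.46, 180, 180, 180].

### API

Orientations are given as a 3x3 rotation matrix whose columns are the frame's x, y, z axes.
In Python, from workcell import bot, camera, camera_params, find_in, outline_of gives the robot as it stands.
- The arm moves only by the tool send_rows, never from a script. Its argument "targets" is a list of rows, each a list of 7 numbers: the shift along the tool's x, y, z as a fraction of full scale, then the turn, a rotation vector about the tool's x, y, z as a fraction of full scale, then the finger opening in mm, from 0 to 88.1. A call has 1 to 8 rows; each row shifts and turns the commanded pose from where the row before left it, along the tool's axes as they then stand; what a row does not reach is not made up. Full scale, the value 1, is 0.6 m for a shift and pi rad for a turn. A row lasts 1/12 s, in which the tool goes at most 41.7 mm and 7.16 degrees, less where a joint would pass 70% of its speed; a pose out of reach is approached as far as the arm can. A call with a number of a shift or a turn outside -1 to 1 is refused whole. A call with a gripper value outside its range is refused whole. The fingers move at their own pace and stop on an object; "force" is the grip in N (left out, the last holds). Time passes only in rows, so rows that do not move let the fingers close. It gives the time, the measured TCP pose, the force and the opening at its end, in the units of the state.
- bot.read_state(): the state, without advancing time (a new reading comes with each control period).
- camera(name): name is "scene" or "side" or "wrist"; returns the picture (480x640x3 uint8, red, green, blue); there is no depth.
- camera_params(name): a dict with "K" (3x3 intrinsics, pixels), "rvec" (rotation vector, rad) and "tvec" (3), from world to camera coordinates, as OpenCV has them. Camera axes: x right, y down, z forward; pixel columns grow to the right and rows downward; lengths in m; the calibration is good to about 2 mm. The wrist camera is an equidistant fisheye: a pixel r from the principal point sees the ray r / f radians off the axis. A picture is of the moment at which its call begins: read the wrist's pose just before it. camera_params takes no time and is no camera call; for the wrist camera it gives the pose at the moment of the call.
- bot.close_job(): hands the job in, once; it reports no verdict.
Trained networks look in the newest picture that a camera, given by its name, has taken for a name from the list of things; names that differ only in an ending like _2 or _b are one class to them, and where a whole thing is asked for, a point or a joint stands for the part that bears it (a point fixed in the world has none). Each returns a list of dicts, best first, with "confidence" (0 to 1); they miss things now and then, are a little off and sometimes report something else, mostly with a low value. They report only what shows in the picture. A call takes as long as a camera call.
- find_in(camera, target): "box" ([left, top, width, height] as shares, 0 to 1, of the picture: columns of its width, rows of its height, round what is visible of it).
- outline_of(camera, target): "pixels" (480x640 bool, what is visible of it) and "box" ([left, top, width, height] as shares, 0 to 1, of the picture: columns of its width, rows of its height, round what is visible of it).
The state is a dict: "time_s": time; "joints": joint angles; "qvel": joint speeds; "joint_torque": joint torques, N m; "tcp_pos": TCP position; "tool_rot": TCP orientation; "force": force on the tool from outside, world axes, zero at the start; "ft_torque": the same for the moment, N m; "opening": finger opening in m.
Only numpy, scipy, OpenCV 4.12 (cv2) and the standard library are available. Lean on these libraries where they do the work, as an engineer would, in place of code of your own. Each camera call takes 0.05 s, during which the arm holds its last target. There are 200 camera calls.

## Working session

There is one attempt and no reset: what is moved stays moved. The work goes in short steps, Python scripts to look and compute and a tool call to move; the robot and the scene stay as the last step left them, time stands still between calls to the robot, and variables do not carry over. Pictures are saved under pics/ and viewed, about 8 in all and at most 12, crops included, and the job is handed in when it is done.

Besides the shell and the picture viewer there is one more tool, called after "Emit:" as a command line: name --pt "numbers of a row" for each row, then --argument value for the rest. send_rows: Moves the arm, as the interface text tells. Its arguments: {"type":"object","properties":{"targets":{"type":"array"},"force":{"type":"number"}},"required":["targets"]}

```bash
ls; mkdir -p pics
python3 - <<'E'
from workcell import bot,camera,camera_params,find_in
import cv2,numpy as np
for n in ["scene","side"]:
    im=camera(n); cv2.imwrite(f"pics/{n}0.png",im[:,:,::-1]); p=camera_params(n)
    print(n,np.round(p["K"],1).tolist(),np.round(p["rvec"],3),np.round(p["tvec"],3))
    R=cv2.Rodrigues(np.array(p["rvec"]))[0]; print(-R.T@np.array(p["tvec"]).ravel())
    for t in ["camera_lens","camera_stand","light_panel","vial_rack","vial_green","vial_red","vial_yellow","glass_beaker","cup","dish_a","tweezers"]:
        for d in find_in(n,t)[:2]:
            b=np.array(d["box"])*[640,480,640,480]; print(t,round(d["confidence"],2),b.round())
print(bot.read_state())
E
```

```text
pics
scene [[555.5, 0.0, 320.6], [0.0, 555.5, 233.0], [0.0, 0.0, 1.0]] [ 0.761 -2.416  1.345] [0.427 0.226 1.041]
[-0.0690307   0.87705737  0.7372955 ]
camera_lens 0.63 [300. 215.  50.  37.]
camera_lens 0.56 [317. 216.  17.  26.]
camera_stand 0.82 [303. 216.  44.  71.]
camera_stand 0.23 [182. 312.  78.  71.]
light_panel 0.8 [365. 131.  66.  88.]
vial_rack 0.75 [182. 311.  78.  73.]
vial_green 0.7 [225. 318.  15.  25.]
vial_red 0.78 [234. 334.  14.  22.]
vial_red 0.39 [216. 306.  13.  19.]
vial_yellow 0.58 [215. 308.  11.  19.]
glass_beaker 0.73 [286. 185.  31.  46.]
cup 0.75 [262. 211.  23.  39.]
dish_a 0.74 [199. 270.  33.  20.]
dish_a 0.62 [229. 252.  27.  18.]
tweezers 0.63 [356. 312.  11.  11.]
side [[515.1, 0.0, 322.0], [0.0, 515.1, 244.7], [0.0, 0.0, 1.0]] [ 2.176 -0.554  0.251] [-0.45   0.253  1.029]
[ 0.09763827 -0.79545344  0.82618428]
camera_lens 0.92 [278. 215.  53.  52.]
camera_stand 0.89 [276. 217.  55.  78.]
light_panel 0.58 [352. 294.  85. 126.]
vial_rack 0.55 [240. 202.  53.  23.]
vial_green 0.56 [258. 205.  10.  10.]
vial_green 0.24 [364. 238.  24.  33.]
vial_red 0.6
[... 284 characters left out ...]
, -2.30635663e-03,
        7.62601620e+01, -1.27989371e+01]), 'qvel': array([ 0.00267849,  0.03130843, -0.09175092, -0.00620234,  0.01344648,
        0.03680361]), 'joint_torque': array([ 2.19384583e-04, -4.02112198e+01, -2.52416557e+01,  6.94924733e-02,
        3.19951214e-02, -1.19170133e-05]), 'tcp_pos': array([ 0.14091879, -0.50573928,  0.23872742]), 'tool_rot': array([[ 9.63293557e-01,  2.68450221e-01, -3.82989460e-05],
       [ 2.68450220e-01, -9.63293558e-01, -1.75209029e-05],
       [-4.15966182e-05,  6.59641238e-06, -9.99999999e-01]]), 'force': array([-0.85709063, -0.08202283, -0.00307666]), 'ft_torque': array([-0.03286755,  0.00545281,  0.0387695 ]), 'opening': 0.08807958892479884}
```

Run:
```python
import cv2,numpy as np
a=cv2.imread("pics/scene0.png")[110:410,160:460]; b=cv2.imread("pics/side0.png")[180:480,200:500]
a=cv2.resize(a,None,fx=2,fy=2,interpolation=3)
b=cv2.resize(b,None,fx=2,fy=2,interpolation=3)
cv2.imwrite("pics/c_a.png",a);cv2.imwrite("pics/c_b.png",b)
```

```text
(no output)
```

View pics/c_a.png

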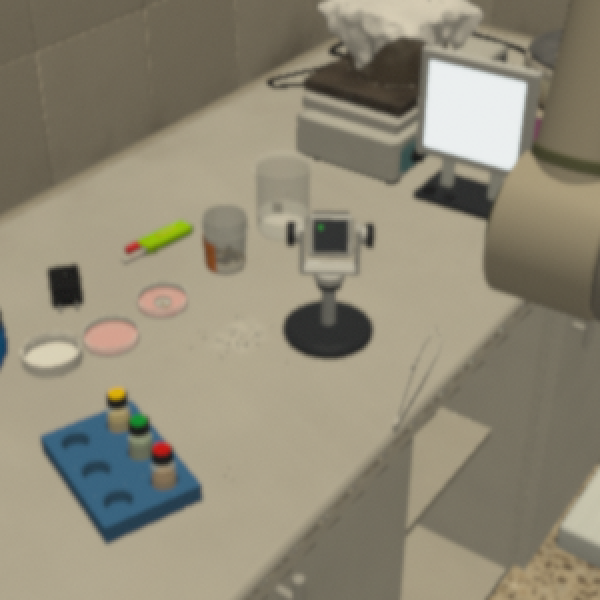

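View pics/c_b.png

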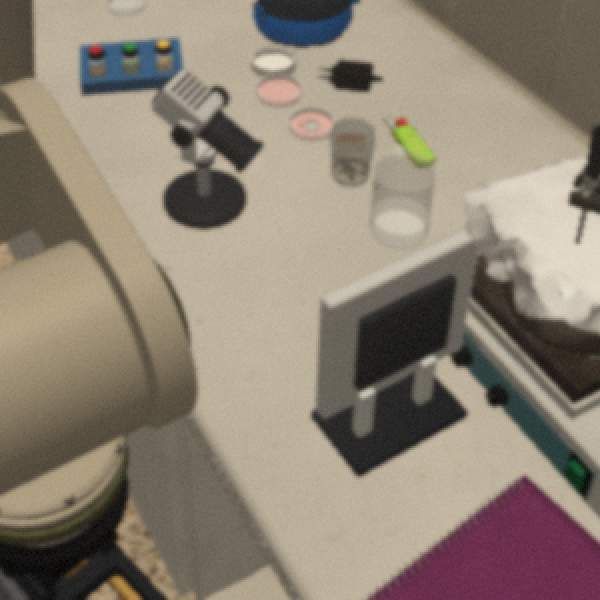

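```bash
cat > h.py <<'E'
from workcell import bot,camera,camera_params,find_in,outline_of
import cv2,numpy as np
from scipy.optimize import least_squares
def P(n):
    p=camera_params(n);return np.array(p["K"]),np.array(p["rvec"],float).ravel(),np.array(p["tvec"],float).ravel()
def proj(n,X,p=None):
    K,r,t=p or P(n);return cv2.projectPoints(np.atleast_2d(np.array(X,float)),r,t,K,None)[0][:,0]
def ray(n,uv,p=None):
    K,r,t=p or P(n);R=cv2.Rodrigues(r)[0]
    d=R.T@np.linalg.inv(K)@np.array([uv[0],uv[1],1.]);return -R.T@t,d/np.linalg.norm(d)
def onz(n,uv,z):
    c,d=ray(n,uv);return c+d*(z-c[2])/d[2]
def tri(obs):
    A=np.zeros((3,3));b=np.zeros(3)
    for n,uv in obs:
        c,d=ray(n,uv);M=np.eye(3)-np.outer(d,d);A+=M;b+=M@c
    return np.linalg.solve(A,b)
E
python3 - <<'E'
from h import *
s=lambda x,y:("scene",(160+x/2,110+y/2)); d=lambda x,y:("side",(200+x/2,180+y/2))
print("foot",onz(*s(328,328),.018),onz(*d(205,198),.018))
im=cv2.imread("pics/scene0.png")
m=(im.min(2)>205).astype(np.uint8);m[:, :368]=0;m[:,428:]=0;m[:135]=0;m[205:]=0
c=max(cv2.findContours(m,0,2)[0],key=cv2.contourArea);q=cv2.approxPolyDP(c,4,True)[:,0];print(q.tolist(),cv2.contourArea(c))
def face(v):
    x,y,a=v;X=np.array([np.cos(a),np.sin(a)]);L=np.array([-X[1],X[0]])
    return np.array([[x+L[0]*u*.066,y+L[1]*u*.066,.13+w*.061] for u,w in [(1,1),(-1,1),(-1,-1),(1,-1)]])
cor=np.array([(424,58),(527,90),(519,170),(421,133)])/2+[160,110]
for a0 in (-2.5,-1.5,-.5,.5):
    r=least_squares(lambda v:(proj("scene",face(v))-cor).ravel(),[.4,-.4,a0]);print(r.cost,r.x)
for nm,p,zz in [("red",s(162,450),.057),("green",s(139,423),.057),("yel",s(117,395),.057),("red",d(96,50),.057),("green",d(130,47),.057),("yel",d(164,45),.057)]: print(nm,onz(*p,zz))
print("beaker",onz(*d(400,225),0),"cup",onz(*d(350,173),0))
print("lens tip side", ray(*d(240,150)))
print(proj("side",[[.5,0,.13]]))
E
```

```text
foot [0.46927579 0.05804999 0.018     ] [0.47449939 0.02906592 0.018     ]
[[375, 141], [372, 181], [415, 193], [422, 152]] 1969.5
29.802154722549524 [ 0.4952693  -0.30362264 -1.54294096]
29.802154726556786 [ 0.49526929 -0.30362264 -1.54293585]
29.8021547226995 [ 0.4952693  -0.30362264 -1.54294104]
29.80215474101968 [ 0.4952693  -0.30362264 -1.54294523]
red [0.45738666 0.33992679 0.057     ]
green [0.49841295 0.32493339 0.057     ]
yel [0.54225101 0.30737987 0.057     ]
red [0.46110688 0.32911919 0.057     ]
green [0.50414603 0.31326013 0.057     ]
yel [0.54643692 0.29504589 0.057     ]
beaker [ 0.6599616  -0.10483909  0.        ] cup [0.65989539 0.00171383 0.        ]
lens tip side (array([ 0.09763827, -0.79545344,  0.82618428]), array([ 0.35508485,  0.6897213 , -0.63103033]))
[[316.88367886 244.84604041]]
```

Emit:
send_rows --pt "0 0 -0.066 0 0 0 88" --pt "0 0 -0.066 0 0 0 88" --pt "0 0 -0.066 0 0 0 88" --pt "0 0 -0.066 0 0 0 88" --pt "0.048 -0.041 0 0 0 0 88" --pt "0.048 -0.041 0 0 0 0 88" --pt "0.048 -0.041 0 0 0 0 88" --pt "0.048 -0.041 0 0 0 0 88"

```text
time_s: 1.87
tcp_pos: [0.226, -0.3785, 0.3971]
tool_rot: [[0.963, 0.268, 0.0], [0.268, -0.963, -0.0], [0.0, 0.0, -1.0]]
force: [0.0, -0.2, 0.2]
opening: 0.0879
```

Emit:
send_rows --pt "0.048 -0.041 0 0 0 0 88" --pt "0.048 -0.041 0 0 0 0 88" --pt "0.048 -0.041 0 0 0 0 88" --pt "0.048 -0.041 0 0 0 0 88" --pt "0.048 -0.041 0 0 0 0 88" --pt "0.048 -0.041 0 0 0 0 88" --pt "0.048 -0.041 0 0 0 0 88" --pt "0 0 0 0 0 0 88"

```text
time_s: 2.53
tcp_pos: [0.3755, -0.1554, 0.3976]
tool_rot: [[0.961, 0.275, 0.002], [0.275, -0.961, 0.001], [0.002, -0.0, -1.0]]
force: [0.3, 0.6, -0.6]
opening: 0.0879
```

Run:
```python
from h import *
p=camera_params("wrist");im=camera("wrist");cv2.imwrite("pics/w1.png",im[:,:,::-1])
print({k:np.round(v,4).tolist() if not isinstance(v,str) else v for k,v in p.items()})
R=cv2.Rodrigues(np.array(p["rvec"]))[0];print(-R.T@np.array(p["tvec"]).ravel(),R[2])
np.savez("w1.npz",K=p["K"],rvec=p["rvec"],tvec=p["tvec"])
```

```text
{'K': [[371.6483, 0.0, 309.8365], [0.0, 371.6483, 242.982], [0.0, 0.0, 1.0]], 'rvec': [-2.3372, 1.7632, 0.2285], 'tvec': [-0.253, 0.2334, 0.6241]}
[ 0.43924948 -0.13793719  0.54411627] [-0.24479951 -0.06954716 -0.96707621]
```

View pics/w1.png

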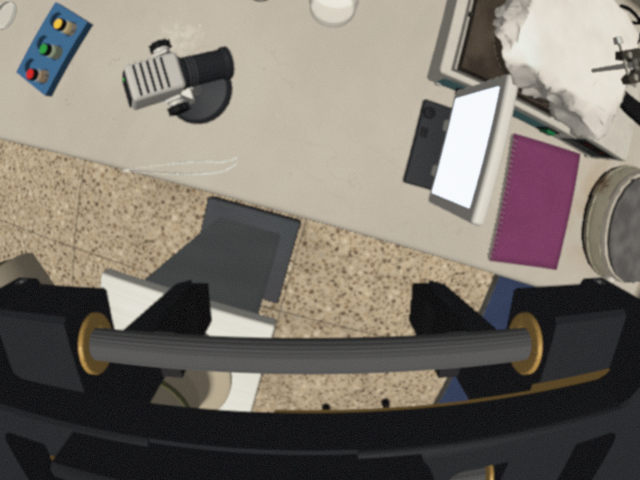

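```bash
cat >> h.py <<'E'
def wproj(X,p):
    R=cv2.Rodrigues(np.array(p["rvec"],float))[0];c=np.atleast_2d(X)@R.T+np.array(p["tvec"]).ravel()
    K=np.array(p["K"]);rho=np.linalg.norm(c[:,:2],axis=1);th=np.arctan2(rho,c[:,2])
    return K[:2,2]+K[0,0]*(th/rho)[:,None]*c[:,:2]
def wonz(uv,z,p):
    K=np.array(p["K"]);e=(np.array(uv,float)-K[:2,2])/K[0,0];th=np.linalg.norm(e)
    d=np.r_[e/th*np.sin(th),np.cos(th)];R=cv2.Rodrigues(np.array(p["rvec"],float))[0];d=R.T@d;c=-R.T@np.array(p["tvec"]).ravel()
    return c+d*(z-c[2])/d[2]
def face(v):
    x,y,a=v;X=np.array([np.cos(a),np.sin(a)]);L=np.array([-X[1],X[0]])
    return np.array([[x+L[0]*u*.066,y+L[1]*u*.066,.13+w*.061] for u,w in [(1,1),(-1,1),(-1,-1),(1,-1)]])
def head(pv,yaw,tilt):  # pivot3 -> R with columns view,left,up
    f=np.array([np.cos(yaw)*np.cos(tilt),np.sin(yaw)*np.cos(tilt),-np.sin(tilt)]);l=np.array([-np.sin(yaw),np.cos(yaw),0])
    return np.c_[f,l,np.cross(f,l)]
E
python3 - <<'E'
from h import *
p=np.load("w1.npz");im=cv2.imread("pics/w1.png")
m=(im.min(2)>215).astype(np.uint8);m[:,:425]=0;m[:,510:]=0;m[:75]=0;m[220:]=0
n,l,st,_=cv2.connectedComponentsWithStats(m);i=1+st[1:,4].argmax()
c=max(cv2.findContours((l==i).astype(np.uint8),0,2)[0],key=cv2.contourArea)
q=cv2.approxPolyDP(c,5,True)[:,0];print(q.tolist())
for k in("top",): pass
print("dots",[wonz(u,.057,p).round(4) for u in [(58,24),(47,48),(32,73)]])
print("knobs",[wonz(u,.13,p).round(4) for u in [(160,47),(180,104)]])
print("lens tip",[wonz((222,64),z,p).round(4) for z in (.13,.1,.08)])
print(wproj(face([.495,-.304,-1.543]),p).round(0).tolist())
cv2.imwrite("pics/w1c.png",np.hstack([cv2.resize(im[20:140,90:250],None,fx=3.7,fy=3.7,interpolation=2)]))
E
```

```text
[[498, 87], [455, 100], [434, 193], [469, 206]]
dots [array([0.5473, 0.3009, 0.057 ]), array([0.5066, 0.3098, 0.057 ]), array([0.4638, 0.33  , 0.057 ])]
knobs [array([0.5138, 0.0654, 0.13  ]), array([0.4515, 0.0198, 0.13  ])]
lens tip [array([ 0.5067, -0.0162,  0.13  ]), array([ 0.5116, -0.0074,  0.1   ]), array([ 0.5149, -0.0015,  0.08  ])]
[[497.0, 87.0], [465.0, 208.0], [429.0, 193.0], [455.0, 99.0]]
```

View pics/w1c.png

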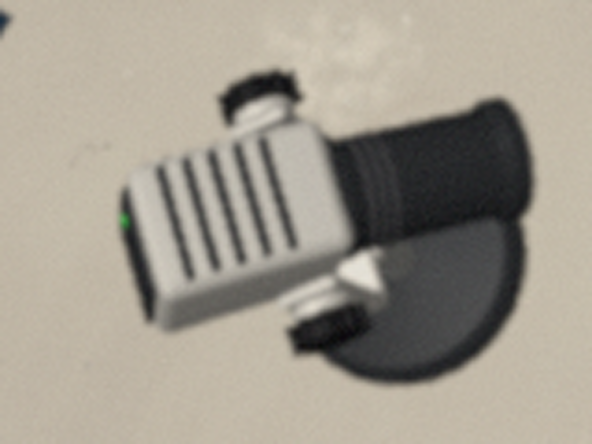

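Run:
```python
from h import *
p=np.load("w1.npz")
cw=np.array([[498,87],[468.5,207.5],[433.5,194],[455.5,99]])
cs=np.array([(424,58),(527,90),(519,170),(421,133)])/2+[160,110]
r=least_squares(lambda v:(wproj(face(v),p)-cw).ravel(),[.495,-.3,-1.54]);print("panel w",r.cost,r.x.round(4))
pan=r.x
C=np.array([[259,95],[330,328],[312,122],[352,240],[130,180],[158,305],[497,99],[518,215]])/3.7+[90,20]
B=np.array([[0,.042,0],[0,-.042,0],[.012,.023,.022],[.012,-.023,.022],[-.05,.023,.022],[-.05,-.023,.022],[.07,.0215,0],[.07,-.0215,0]])
f=lambda v:(wproj(np.r_[v[:2],.13]+B@head(0,v[2],v[3]).T,p)-C).ravel()
r=least_squares(f,[.48,.04,-1,.5]);print(r.cost,r.x.round(4),r.fun.reshape(-1,2).round(1).tolist())
v=r.x;print("deg",np.degrees(v[2:]),"target yaw",np.degrees(np.arctan2(pan[1]-v[1],pan[0]-v[0])),np.hypot(pan[1]-v[1],pan[0]-v[0]))
H=head(0,v[2],v[3]);pv=np.r_[v[:2],.13];print("barrel 18,42,66,75",(pv+np.outer([.018,.042,.066,.075],H[:,0])).round(4))
print("foot proj", proj("scene",[[v[0],v[1],.009]]),proj("side",[[v[0],v[1],.009]]))
```

```text
panel w 1.855494322669187 [ 0.4956 -0.3067 -1.5167]
19.718331015208463 [ 0.48    0.0412 -0.9987  0.3983] [[1.4, 0.3], [0.4, 1.3], [1.3, -2.6], [0.9, 1.9], [-2.8, -2.0], [-0.4, 1.6], [-2.5, -0.5], [1.5, -0.3]]
deg [-57.21890617  22.82120405] target yaw -87.42165900309587 0.348277212706912
barrel 18,42,66,75 [[ 0.4889  0.0273  0.123 ]
 [ 0.5009  0.0087  0.1137]
 [ 0.5129 -0.0099  0.1044]
 [ 0.5174 -0.0169  0.1009]]
foot proj [[324.19303856 271.95806921]] [[302.41495016 278.0988713 ]]
```

Emit:
send_rows --pt "0 0 0 0 0 -0.0396 88" --pt "0 0 0 0 0 -0.0396 88" --pt "0 0 0 0 0 -0.0396 88" --pt "0 0 0 0 0 -0.0396 88" --pt "0 0 0 0 0 -0.0396 88" --pt "0 0 0 0 0 -0.0396 88" --pt "0 0 0 0 0 -0.0396 88" --pt "0 0 0 0 0 -0.0396 88"

```text
time_s: 3.25
tcp_pos: [0.3729, -0.1611, 0.3971]
tool_rot: [[0.295, 0.956, -0.0], [0.956, -0.295, -0.0], [-0.0, -0.0, -1.0]]
force: [0.5, 0.0, -0.4]
opening: 0.088
```

Emit:
send_rows --pt "0 0 0 0 0 -0.0396 88" --pt "0 0 0 0 0 -0.0396 88" --pt "0 0 0 0 0 -0.0396 88" --pt "0 0 0 0 0 -0.0396 88" --pt "0 0 0 0 0 -0.0396 88" --pt "0 0 0 0 0 -0.0396 88" --pt "0 0 0 0 0 -0.0396 88" --pt "0 0 0 0 0 0 88"

```text
time_s: 3.92
tcp_pos: [0.373, -0.161, 0.3971]
tool_rot: [[-0.54, 0.842, -0.0], [0.842, 0.54, -0.0], [-0.0, -0.0, -1.0]]
force: [0.2, -0.2, -0.0]
opening: 0.0883
```

Emit:
send_rows --pt "0.019 0.054 0 0 0 0 88" --pt "0.019 0.054 0 0 0 0 88" --pt "0.019 0.054 0 0 0 0 88" --pt "0.019 0.054 0 0 0 0 88" --pt "0.019 0.054 0 0 0 0 88" --pt "0.019 0.054 0 0 0 0 88" --pt "0 0 0.06 0 0 0 88" --pt "0 0 0 0 0 0 88"

```text
time_s: 4.58
tcp_pos: [0.4996, 0.0027, 0.3554]
tool_rot: [[-0.535, 0.845, -0.01], [0.845, 0.535, 0.002], [0.007, -0.007, -1.0]]
force: [1.4, -0.0, -1.1]
opening: 0.0879
```

Run:
```python
from h import *
p=camera_params("wrist");im=camera("wrist");cv2.imwrite("pics/w2.png",im[:,:,::-1])
np.savez("w2.npz",K=p["K"],rvec=p["rvec"],tvec=p["tvec"]);s=bot.read_state();print(s["tcp_pos"],s["tool_rot"][:,2])
```

```text
[0.49975809 0.00180252 0.35859933] [-0.00679927  0.00123938 -0.99997612]
```

View pics/w2.png

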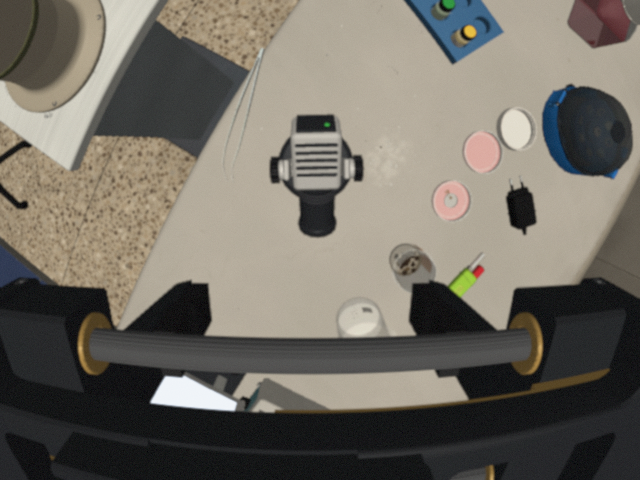

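Run:
```python
from h import *
p1=np.load("w1.npz");p2=np.load("w2.npz")
im=cv2.imread("pics/w2.png")
# dark extents: rim bottom rows, knobs
g=im.max(2);d=(g<60)
for y in (195,205,215,222,228,233): 
    x=np.where(d[y,285:350])[0]+285;print(y,x.min() if len(x) else 0,x.max() if len(x) else 0)
ys=np.where(d[195:250,312:324].any(1))[0]+195;print("rim bottom",ys.max())
for a,b in((265,290),(345,372)):
    yy,xx=np.where(d[145:195,a:b]);
    print("knob",xx.min()+a,xx.max()+a,yy.min()+145,yy.max()+145)
C1=np.array([[259,95],[330,328],[312,122],[352,240],[130,180],[158,305],[497,99],[518,215]])/3.7+[90,20]
B=np.array([[0,.042,0],[0,-.042,0],[.012,.023,.022],[.012,-.023,.022],[-.05,.023,.022],[-.05,-.023,.022],[.07,.0215,0],[.07,-.0215,0]])
C2=np.array([[358.5,168],[277.5,169],[345,188],[291,189],[339,131],[297,132],[336.5,222],[299.5,222]])
X=lambda v:np.r_[v[:2],.13]+B@head(0,v[2],v[3]).T
f2=lambda v:(wproj(X(v),p2)-C2).ravel()
r=least_squares(f2,[.48,.04,-1,.5]);print(r.cost,r.x.round(4),np.degrees(r.x[2:]),r.fun.reshape(-1,2).round(1).tolist())
f=lambda v:np.r_[f2(v),(wproj(X(v),p1)-C1).ravel()]
r=least_squares(f,r.x,loss="soft_l1");print(r.cost,r.x.round(4),np.degrees(r.x[2:]))
print("dots",[wonz(u,.057,p2).round(4) for u in [(448,5),(469,33)]])
```

```text
195 298 333
205 301 333
215 301 332
222 300 334
228 301 333
233 305 328
rim bottom 235
knob 271 289 145 188
knob 345 361 145 184
42.83876179336103 [ 0.4811  0.0448 -0.9916  0.4739] [-56.81447064  27.15008441] [[1.2, -0.8], [-1.7, -0.8], [-3.0, 1.2], [3.5, 0.8], [5.2, -0.2], [-5.3, -0.6], [0.9, 0.0], [-0.8, 0.5]]
33.32867309313082 [ 0.4802  0.0436 -0.9824  0.4696] [-56.28485625  26.90401829]
dots [array([0.5069, 0.3152, 0.057 ]), array([0.5489, 0.2994, 0.057 ])]
```

Emit:
send_rows --pt "0.0045 0.0105 0.05 0 0 -0.006 88" --pt "0 0 0.06 0 0 0 88" --pt "0 0 0.06 0 0 0 88" --pt "0 0 0.06 0 0 0 88" --pt "0 0 0.06 0 0 0 88" --pt "0 0 0.06 0 0 0 88" --pt "0 0 0.05 0 0 0 88" --pt "0 0 0 0 0 0 88"

```text
time_s: 5.3
tcp_pos: [0.5027, 0.0066, 0.118]
tool_rot: [[-0.55, 0.835, -0.007], [0.835, 0.55, 0.001], [0.005, -0.005, -1.0]]
force: [-0.3, 0.2, -0.7]
opening: 0.0879
```

Emit:
send_rows --pt "0 0 0 0 0 0 88"

```text
time_s: 5.38
tcp_pos: [0.505, 0.0065, 0.1224]
tool_rot: [[-0.551, 0.835, -0.0], [0.835, 0.551, -0.0], [0.0, -0.0, -1.0]]
force: [0.8, 1.3, 0.6]
opening: 0.0879
```

Emit:
send_rows --pt "0.0026 -0.001 0.022 0 0 0 88" --pt "0 0 0.021 0 0 0 88" --pt "0 0 0 0 0 0 88" --pt "0 0 0 0 0 0 88"

```text
time_s: 5.72
tcp_pos: [0.5044, 0.0081, 0.0976]
tool_rot: [[-0.552, 0.834, 0.003], [0.834, 0.552, -0.001], [-0.002, 0.002, -1.0]]
force: [-0.3, -0.2, 0.0]
opening: 0.0879
```

Emit:
send_rows --pt "0 0 0 0 0 0 34" --pt "0 0 0 0 0 0 34" --pt "0 0 0 0 0 0 34" --pt "0 0 0 0 0 0 34" --pt "0 0 0 0 0 0 34" --pt "0 0 0 0 0 0 34" --force 15

```text
time_s: 6.22
tcp_pos: [0.5032, 0.0088, 0.0955]
tool_rot: [[-0.553, 0.833, 0.0], [0.833, 0.553, 0.0], [-0.0, 0.0, -1.0]]
force: [0.2, 0.8, 0.1]
opening: 0.0498
```

Emit:
send_rows --pt "0 0 0 0 0 0 34" --pt "0 0 0 0 0 0 34" --pt "0 0 0 0 0 0 34" --pt "0 0 0 0 0 0 34"

```text
time_s: 6.55
tcp_pos: [0.5031, 0.0086, 0.0953]
tool_rot: [[-0.553, 0.833, -0.0], [0.833, 0.553, -0.0], [-0.0, -0.0, -1.0]]
force: [-1.6, -1.8, 0.6]
opening: 0.0378
```

Run:
```python
from h import *
s=bot.read_state();print(s["tcp_pos"],s["tool_rot"][:,0],s["force"],s["ft_torque"],s["opening"])
```

```text
[0.50307411 0.00857608 0.09530553] [-5.53213871e-01  8.33039260e-01 -5.95354415e-05] [-1.55856962 -1.77512748  0.56812401] [-0.33553579  0.0704383   0.19278426] 0.037822718315054384
```

Emit:
send_rows --pt "-0.0047 0 -0.0112 0 0 0 34" --pt "-0.0028 0 -0.012 0 0 0 34" --pt "-0.001 0 -0.0122 0 0 0 34" --pt "0 0 0 0 0 0 34" --pt "0 0 0 0 0 0 34"

```text
time_s: 6.97
tcp_pos: [0.5061, 0.0042, 0.1174]
tool_rot: [[-0.553, 0.833, 0.001], [0.833, 0.553, -0.001], [-0.001, 0.0, -1.0]]
force: [-3.6, -2.4, 2.8]
opening: 0.0372
```

Emit:
send_rows --pt "0.0005 -0.00845 0 0 0 0.0344 34" --pt "0.0005 -0.00845 0 0 0 0.0344 34" --pt "0.0005 -0.00845 0 0 0 0.0344 34" --pt "0.0005 -0.00845 0 0 0 0.0344 34" --pt "0.0005 -0.00845 0 0 0 0.0344 34" --pt "0 0 0 0 0 0 34" --pt "0 0 0 0 0 0 34" --pt "0 0 0 0 0 0 34"

```text
time_s: 7.63
tcp_pos: [0.482, -0.0038, 0.117]
tool_rot: [[-0.046, 0.999, 0.0], [0.999, 0.046, -0.001], [-0.001, 0.0, -1.0]]
force: [-4.3, -5.6, 3.4]
opening: 0.0375
```

Run:
```python
from h import *
s=bot.read_state();print(s["tcp_pos"],s["tool_rot"],s["force"],s["ft_torque"],s["opening"],s["time_s"])
a=camera("scene");b=camera("side")
for n,i in(("scene",a),("side",b)): cv2.imwrite(f"pics/{n}1.png",i[:,:,::-1])
a=cv2.resize(a[180:300,280:380],None,fx=5,fy=5,interpolation=2);b=cv2.resize(b[180:300,260:360],None,fx=5,fy=5,interpolation=2)
cv2.imwrite("pics/g1.png",cv2.resize(np.hstack([a,b])[:,:,::-1],None,fx=.8,fy=.8))
```

```text
[ 0.48204438 -0.00381737  0.11701766] [[-4.57499671e-02  9.98952914e-01  1.30017717e-04]
 [ 9.98952023e-01  4.57501002e-02 -1.33580862e-03]
 [-1.34035824e-03  6.87682613e-05 -9.99999099e-01]] [-4.29226011 -5.58300471  3.39699588] [-0.83827852  0.69922425  0.12936798] 0.037476959189595274 7.6333
```

View pics/g1.png

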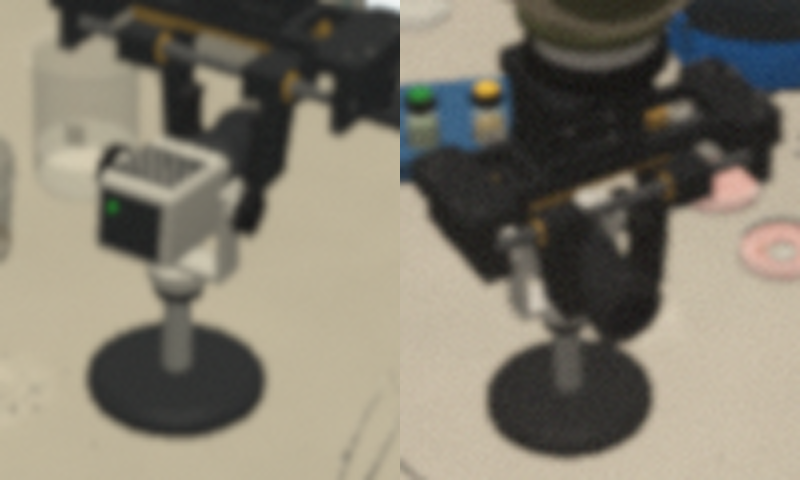

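Emit:
send_rows --pt "0 0 0 0 0 0 88" --pt "0 0 0 0 0 0 88" --pt "0 0 0 0 0 0 88" --pt "0 0 0 0 0 0 88" --pt "0 0 0 0 0 0 88" --pt "0 0 0 0 0 0 88" --pt "0 0 0 0 0 0 88" --pt "0 0 0 0 0 0 88"

```text
time_s: 8.4
tcp_pos: [0.4821, -0.0032, 0.1166]
tool_rot: [[-0.046, 0.999, 0.0], [0.999, 0.046, 0.0], [0.0, 0.0, -1.0]]
force: [-0.7, -0.8, -0.1]
opening: 0.087
```

Emit:
send_rows --pt "0 0 -0.02 0 0 0 88" --pt "0 0 -0.04 0 0 0 88" --pt "0 0 -0.066 0 0 0 88" --pt "0 0 -0.066 0 0 0 88" --pt "0 0 -0.066 0 0 0 88" --pt "0 0 -0.066 0 0 0 88" --pt "0 0 -0.066 0 0 0 88" --pt "0 0 0 0 0 0 88"

```text
time_s: 9.07
tcp_pos: [0.4834, -0.0034, 0.3578]
tool_rot: [[-0.046, 0.999, 0.012], [0.999, 0.046, -0.003], [-0.003, 0.012, -1.0]]
force: [0.6, -0.8, 0.3]
opening: 0.088
```

Emit:
send_rows --pt "0 0 0 0 0 0 88" --pt "0 0 0 0 0 0 88"

```text
time_s: 9.23
tcp_pos: [0.4819, -0.0032, 0.3496]
tool_rot: [[-0.045, 0.999, -0.001], [0.999, 0.045, 0.0], [0.0, -0.001, -1.0]]
force: [-1.0, -0.7, -0.3]
opening: 0.0884
```

Run:
```python
from h import *
for n in("scene","side"):
    cv2.imwrite(f"pics/{n}2.png",camera(n)[:,:,::-1])
p=camera_params("wrist");im=camera("wrist");cv2.imwrite("pics/w3.png",im[:,:,::-1])
np.savez("w3.npz",K=p["K"],rvec=p["rvec"],tvec=p["tvec"]);s=bot.read_state();print(s["time_s"],s["tcp_pos"],s["tool_rot"][:,0])
a=cv2.imread("pics/scene2.png")[190:290,280:370];b=cv2.imread("pics/side2.png")[190:290,260:350]
up=lambda i,f:cv2.resize(i,None,fx=f,fy=f,interpolation=2)
R=np.vstack([up(a,3),up(b,3)])
E=wpx=wproj([[.48,.0435,.13],[.482,-.02,.13]],p);print(wpx)
c=im[:,:,::-1][60:260,200:450]; cv2.imwrite("pics/g2.png",np.hstack([R,cv2.resize(c,(500,400)),][:1]+[cv2.copyMakeBorder(up(c,2),0,200,0,0,0)]))
```

```text
9.3833 [ 0.48181746 -0.00312754  0.34920442] [-4.55799456e-02  9.98960391e-01  7.78027995e-04]
[[309.85553802 165.51324294]
 [309.00766745 228.75711644]]
```

View pics/g2.png

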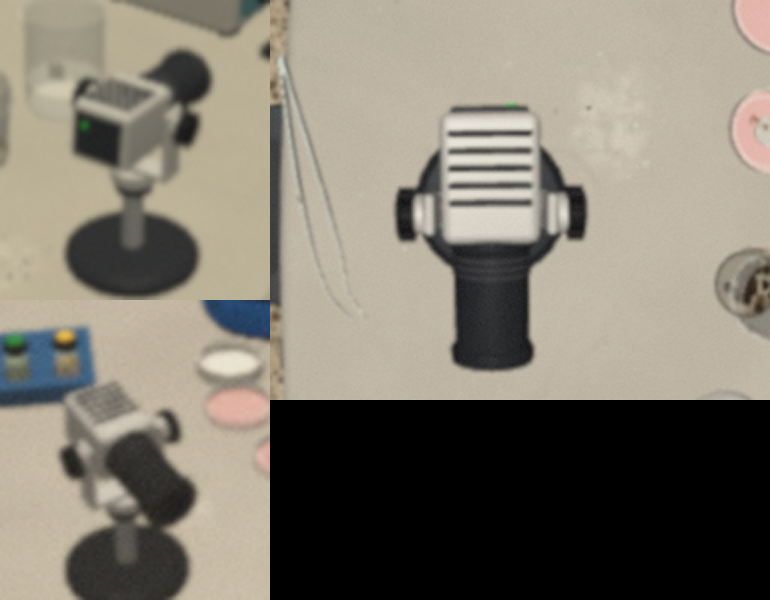

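Run:
```python
from h import *
up=lambda i,f:cv2.resize(i,None,fx=f,fy=f,interpolation=2)
out=[]
for n,(x0,y0) in (("scene",(280,190)),("side",(260,190))):
    im=cv2.imread(f"pics/{n}2.png")[y0:y0+70,x0:x0+80]; row=[]
    for t in (-5,0,5):
        H=head(0,np.radians(-87.2),np.radians(t));pv=np.array([.48,.0435,.13]);S=5
        f=up(im,S).copy();a=np.linspace(0,2*np.pi,40)
        def dr(B,col,cl=True):
            q=(proj(n,pv+np.array(B)@H.T)-[x0,y0]+.5)*S
            cv2.polylines(f,[q.round().astype(int)],cl,col,1)
        dr(np.c_[0*a+.075,.0215*np.cos(a),.0215*np.sin(a)],(0,0,255))
        dr(np.c_[0*a+.018,.019*np.cos(a),.019*np.sin(a)],(255,0,255))
        for x,c in((-.05,(0,255,0)),(.012,(0,255,255))): dr([[x,.023,.022],[x,-.023,.022],[x,-.023,-.022],[x,.023,-.022]],c)
        dr([[0,.046,0],[0,-.046,0]],(255,0,0),False)
        row.append(cv2.resize(f[:,60:] if n=="side" else f[:,:340],(266,280)))
    out.append(np.hstack(row))
cv2.imwrite("pics/g3.png",np.vstack(out))
```

```text
(no output)
```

View pics/g3.png

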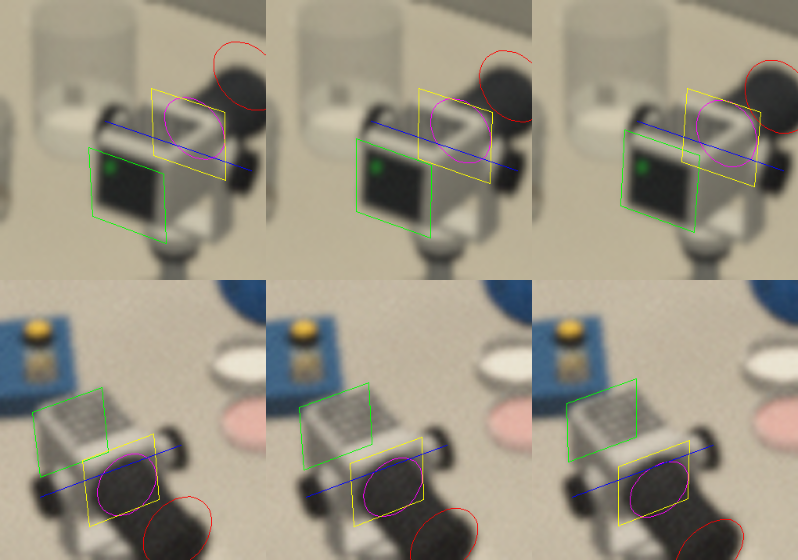

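Emit:
send_rows --pt "-0.0246 -0.0563 0 0 0 0 88" --pt "-0.0246 -0.0563 0 0 0 0 88" --pt "-0.0246 -0.0563 0 0 0 0 88" --pt "-0.0246 -0.0563 0 -0.0389 0 0 88" --pt "0 0 0 -0.0389 0 0 88" --pt "0 0 0 -0.0389 0 0 88" --pt "0 0 0 -0.0389 0 0 88" --pt "0 0 0 -0.0389 0 0 88"

```text
time_s: 10.05
tcp_pos: [0.3512, -0.0676, 0.3505]
tool_rot: [[-0.045, 0.818, 0.574], [0.999, 0.038, 0.025], [-0.001, 0.574, -0.819]]
force: [-0.2, -0.5, 0.2]
opening: 0.088
```

Emit:
send_rows --pt "0 -0.0369 0.0527 0 0 0 88" --pt "0 -0.0369 0.0527 0 0 0 88" --pt "0 -0.0369 0.0527 0 0 0 88" --pt "0 -0.0369 0.0527 0 0 0 88" --pt "0 0 0 0 0 0 88" --pt "0 0 0 0 0 0 88"

```text
time_s: 10.55
tcp_pos: [0.3501, -0.0672, 0.196]
tool_rot: [[-0.045, 0.823, 0.567], [0.999, 0.035, 0.029], [0.004, 0.568, -0.823]]
force: [1.2, -0.2, -0.2]
opening: 0.0878
```

Run:
```python
from h import *
p=camera_params("wrist");im=camera("wrist");cv2.imwrite("pics/w4.png",im[:,:,::-1])
np.savez("w4.npz",K=p["K"],rvec=p["rvec"],tvec=p["tvec"]);s=bot.read_state();print(s["time_s"],s["tcp_pos"],s["tool_rot"].round(3),s["joints"].round(1))
pv=np.array([.48,.0435,.13]);H=head(0,np.radians(-87.2),0)
print(wproj(pv+np.outer([-.05,0,.075],H[:,0]),p))
print(wproj(face([.4955,-.3067,-1.52]),p))
```

```text
10.6 [ 0.35084469 -0.06803549  0.19759784] [[-0.046  0.821  0.569]
 [ 0.999  0.037  0.027]
 [ 0.001  0.57  -0.822]] [-51.1 -19.7 136.3  38.2  48.  -76. ]
[[404.8039905   34.89316597]
 [406.17834165  97.24291805]
 [404.68524974 195.04435635]]
[[459.28591409 457.64374936]
 [369.55311409 526.15499684]
 [295.04764136 452.76186912]
 [383.33745974 407.50170148]]
```

Run:
```python
from h import *
p=np.load("w4.npz");S=4;x0,y0=330,5;im=cv2.imread("pics/w4.png")[y0:y0+145+65,x0:x0+140]
row=[]
for t in (None,0):
    f=cv2.resize(im,None,fx=2.8,fy=2.8,interpolation=2);S=2.8
    if t is not None:
        H=head(0,np.radians(-87.2),np.radians(t));pv=np.array([.48,.0435,.13]);a=np.linspace(0,2*np.pi,60)
        def dr(B,col,cl=True):
            q=(wproj(pv+np.array(B)@H.T,p)-[x0,y0]+.5)*S;cv2.polylines(f,[q.round().astype(int)],cl,col,1)
        dr(np.c_[0*a+.075,.0215*np.cos(a),.0215*np.sin(a)],(0,0,255))
        dr(np.c_[0*a+.018,.019*np.cos(a),.019*np.sin(a)],(255,0,255))
        dr([[.018,0,.019],[.066,0,.019]],(255,0,255));dr([[.018,0,-.019],[.066,0,-.019]],(255,0,255))
        for x,c in((-.05,(0,255,0)),(.012,(0,255,255))): dr([[x,.023,.022],[x,-.023,.022],[x,-.023,-.022],[x,.023,-.022]],c)
        dr([[0,.046,0],[0,-.046,0]],(255,0,0))
    row.append(f)
cv2.imwrite("pics/g4.png",np.hstack(row))
```

```text
(no output)
```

View pics/g4.png

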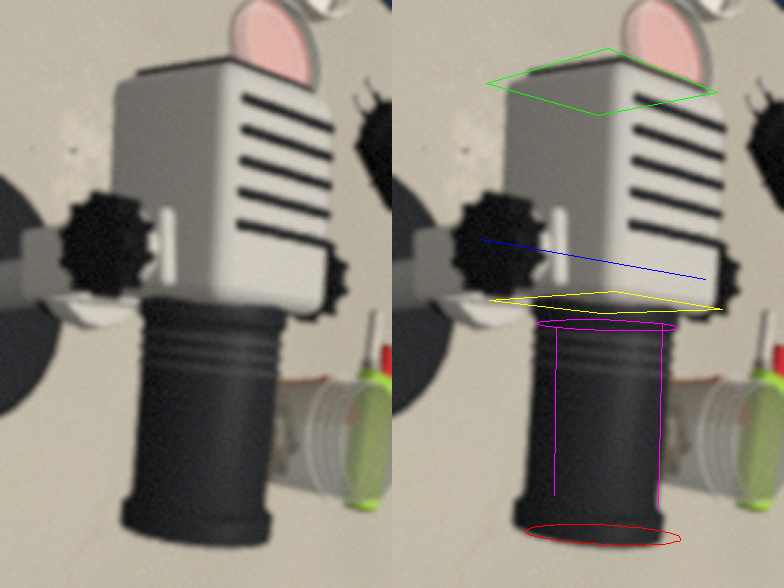

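```bash
cat > fit.py <<'E'
from h import *
p=np.load("w4.npz");T=lambda a:np.array(a,float)/2.8+[330,5]-.18
a=np.linspace(0,2*np.pi,181)
def lineu(e,v):
    (u0,v0),(u1,v1)=T(e);return u0+(v-v0)*(u1-u0)/(v1-v0)
L=[(145,320),(135,495)];R=[(283,320),(270,490)];E1=[(225,62),(215,300)];E2=[(331,120),(325,310)]
def res(v,full=False):
    H=head(0,v[2],v[3]);pv=np.r_[v[:2],.13];o=[]
    W=lambda B:wproj(pv+np.array(B)@H.T,p)
    for x in(.03,.045,.06):
        q=W(np.c_[0*a+x,.019*np.cos(a),.019*np.sin(a)]);i,j=q[:,0].argmin(),q[:,0].argmax()
        o+=[q[i,0]-lineu(L,q[i,1]),q[j,0]-lineu(R,q[j,1])]
    q=W(np.c_[0*a+.071,.0215*np.cos(a),.0215*np.sin(a)]);o+=[q[:,0].min()-T((121,520))[0],q[:,0].max()-T((271,520))[0]]
    q=W(np.c_[0*a+.075,.0215*np.cos(a),.0215*np.sin(a)]);o+=[q[:,1].max()-T((240,547))[1]]
    o+=list(W([[0,-.046,0]])[0]-T((103,245)))
    for e,y in((E1,-.0225),(E2,.0225)):
        for x in(-.04,-.005):
            q=W([[x,y,.0215]])[0];o+=[.5*(q[0]-lineu(e,q[1]))]
    o+=[(v[0]-.480)/.0015,(v[1]-.0435)/.0015]
    return np.array(o)
r=least_squares(res,[.48,.0435,-1.522,.05],diff_step=1e-4)
print(r.cost,r.x.round(4),np.degrees(r.x[2:]));print(r.fun.round(1))
E
python3 fit.py
```

```text
11.03022186935011 [ 0.4818  0.0434 -1.4925  0.1087] [-85.51542274   6.22658235]
[-0.2  0.4 -0.3  0.1 -0.6 -0.4  0.7  1.1 -0.1 -3.3  0.   1.5  1.5  1.2
  0.8  1.2 -0.1]
```

Emit:
send_rows --pt "0 0.0369 -0.0527 0 0 0 88" --pt "0 0.0369 -0.0527 0 0 0 88" --pt "0 0.0369 -0.0527 0.0389 0 0 88" --pt "0 0.02 -0.045 0.0389 0 0 88" --pt "0 0 0 0.0389 0 0 88" --pt "0 0 0 0.0389 0 0 88" --pt "0 0 0 0.0389 0 0 88" --pt "0 0 0 0 0 0 88"

```text
time_s: 11.27
tcp_pos: [0.3504, -0.0679, 0.3385]
tool_rot: [[-0.049, 0.999, 0.008], [0.999, 0.049, 0.0], [-0.0, 0.008, -1.0]]
force: [-0.5, -0.3, -0.1]
opening: 0.088
```

Emit:
send_rows --pt "0.0246 0.0563 0 0 0 0 88" --pt "0.0246 0.0563 0 0 0 0 88" --pt "0.0246 0.0563 0 0 0 0 88" --pt "0.0246 0.0563 0 0 0 0 88" --pt "0 0 0 0 0 0 88" --pt "0 0 0 0 0 0 88"

```text
time_s: 11.77
tcp_pos: [0.4813, -0.0019, 0.3392]
tool_rot: [[-0.049, 0.999, 0.014], [0.999, 0.049, 0.003], [0.003, 0.014, -1.0]]
force: [-0.8, -0.2, 0.6]
opening: 0.0882
```

Run:
```python
from h import *
s=bot.read_state();print(s["tcp_pos"],s["tool_rot"].round(4))
```

```text
[ 0.48129877 -0.00185703  0.33918245] [[-0.0491  0.9987  0.0137]
 [ 0.9988  0.0491  0.0032]
 [ 0.0025  0.0138 -0.9999]]
```

Emit:
send_rows --pt "-0.002 0.002 0.06 0 0 0.0015 88" --pt "0 0 0.06 0 0 0 88" --pt "0 0 0.06 0 0 0 88" --pt "0 0 0.06 0 0 0 88" --pt "0 0 0.06 0 0 0 88" --pt "0 0 0.05 0 0 0 88" --pt "0 0 0 0 0 0 88" --pt "0 0 0 0 0 0 88"

```text
time_s: 12.43
tcp_pos: [0.4841, -0.0033, 0.1296]
tool_rot: [[-0.042, 0.999, 0.012], [0.999, 0.042, 0.003], [0.003, 0.012, -1.0]]
force: [-0.1, -0.1, 1.4]
opening: 0.088
```

Emit:
send_rows --pt "0 0 0 0 0 0 88" --pt "0 0 0 0 0 0 88"

```text
time_s: 12.6
tcp_pos: [0.4853, -0.0031, 0.1306]
tool_rot: [[-0.043, 0.999, 0.015], [0.999, 0.043, 0.002], [0.001, 0.015, -1.0]]
force: [0.7, 0.8, 0.3]
opening: 0.0882
```

Emit:
send_rows --pt "-0.0005 -0.005 0.016 0.0047 0 0 88" --pt "0 0 0.0155 0 0 0 88" --pt "0 0 0 0 0 0 40" --pt "0 0 0 0 0 0 34" --pt "0 0 0 0 0 0 34" --pt "0 0 0 0 0 0 34" --pt "0 0 0 0 0 0 34" --pt "0 0 0 0 0 0 34" --force 20

```text
time_s: 13.27
tcp_pos: [0.4815, -0.0029, 0.1092]
tool_rot: [[-0.044, 0.999, -0.004], [0.999, 0.044, 0.003], [0.003, -0.004, -1.0]]
force: [-1.0, -0.3, -0.7]
opening: 0.05
```

Emit:
send_rows --pt "0 0 0 0 0 0 34" --pt "0 0 0 0 0 0 34" --pt "0 0 0 0 0 0 34" --pt "0 0 0 0 0 0 34" --pt "0 0 0 0 0 0 34" --pt "0 0 0 0 0 0 34"

```text
time_s: 13.77
tcp_pos: [0.4815, -0.003, 0.1091]
tool_rot: [[-0.044, 0.999, -0.004], [0.999, 0.044, 0.002], [0.003, -0.004, -1.0]]
force: [1.3, -1.1, 0.0]
opening: 0.0372
```

Run:
```python
from h import *
s=bot.read_state();print(s["tcp_pos"],s["tool_rot"].round(4),s["force"],s["ft_torque"],s["opening"])
```

```text
[ 0.48154432 -0.00296854  0.10908435] [[-0.0438  0.999  -0.0039]
 [ 0.999   0.0439  0.0025]
 [ 0.0027 -0.0038 -1.    ]] [ 1.3116105  -1.14041214  0.00369919] [-0.12081857 -0.25399463 -0.0894553 ] 0.0372210002377878
```

Emit:
send_rows --pt "-0.0005 0 -0.0046 0 0 0 34" --pt "0 0 -0.0046 0 0 0 34" --pt "0 0 0 0 0 0 34" --pt "0 0 0 0 0 0 34"

```text
time_s: 14.1
tcp_pos: [0.4813, -0.0032, 0.1147]
tool_rot: [[-0.044, 0.999, -0.005], [0.999, 0.044, 0.003], [0.003, -0.004, -1.0]]
force: [-0.2, -0.6, 0.1]
opening: 0.0376
```

Emit:
send_rows --pt "0 0 0 0 0 0 88" --pt "0 0 0 0 0 0 88" --pt "0 0 0 0 0 0 88" --pt "0 0 0 0 0 0 88" --pt "0 0 0 0 0 0 88" --pt "0 0 0 0 0 0 88" --pt "0 0 0 0 0 0 88" --pt "0 0 -0.03 0 0 0 88"

```text
time_s: 14.77
tcp_pos: [0.4801, -0.003, 0.1304]
tool_rot: [[-0.044, 0.999, -0.01], [0.999, 0.044, 0.004], [0.004, -0.009, -1.0]]
force: [1.1, 0.0, 0.0]
opening: 0.0873
```

Emit:
send_rows --pt "0 0 -0.065 0 0 0 88" --pt "0 0 -0.066 0 0 0 88" --pt "0 0 -0.066 0 0 0 88" --pt "0 0 -0.066 0 0 0 88" --pt "0 0 -0.066 0 0 0 88" --pt "0 0 0 0 0 0 88" --pt "0 0 0 0 0 0 88"

```text
time_s: 15.35
tcp_pos: [0.4828, -0.0039, 0.3314]
tool_rot: [[-0.044, 0.999, -0.001], [0.999, 0.044, 0.002], [0.002, -0.001, -1.0]]
force: [0.2, 0.8, -1.7]
opening: 0.0879
```

Emit:
send_rows --pt "-0.0246 -0.0563 0 0 0 0 88" --pt "-0.0246 -0.0563 0 0 0 0 88" --pt "-0.0246 -0.0563 0 0 0 0 88" --pt "-0.0246 -0.0563 0 -0.0389 0 0 88" --pt "0 0 0 -0.0389 0 0 88" --pt "0 0 0 -0.0389 0 0 88" --pt "0 0 0 -0.0389 0 0 88" --pt "0 0 0 -0.0389 0 0 88"

```text
time_s: 16.02
tcp_pos: [0.3514, -0.0679, 0.3295]
tool_rot: [[-0.043, 0.821, 0.569], [0.999, 0.034, 0.027], [0.003, 0.57, -0.822]]
force: [-0.2, -0.1, -0.0]
opening: 0.088
```

Emit:
send_rows --pt "0 -0.0369 0.0527 0 0 0 88" --pt "0 -0.0369 0.0527 0 0 0 88" --pt "0 -0.0369 0.0527 0 0 0 88" --pt "0 -0.025 0.037 0 0 0 88" --pt "0 0 0 0 0 0 88" --pt "0 0 0 0 0 0 88"

```text
time_s: 16.52
tcp_pos: [0.3501, -0.0671, 0.1872]
tool_rot: [[-0.044, 0.825, 0.563], [0.999, 0.032, 0.03], [0.007, 0.564, -0.826]]
force: [0.3, -0.8, 0.4]
opening: 0.0877
```

Run:
```python
from h import *
p=camera_params("wrist");im=camera("wrist");cv2.imwrite("pics/w5.png",im[:,:,::-1])
np.savez("w5.npz",K=p["K"],rvec=p["rvec"],tvec=p["tvec"]);s=bot.read_state();print(s["time_s"],s["tcp_pos"],s["tool_rot"].round(3))
for n in("scene","side"): cv2.imwrite(f"pics/{n}3.png",camera(n)[:,:,::-1])
p=np.load("w5.npz");x0,y0=330,5;im=cv2.imread("pics/w5.png")[y0:y0+210,x0:x0+140]
row=[]
for t in (None,0):
    f=cv2.resize(im,None,fx=2.8,fy=2.8,interpolation=2);S=2.8
    if t is not None:
        H=head(0,np.radians(-87.4),np.radians(t));pv=np.array([.4805,.0435,.13]);a=np.linspace(0,2*np.pi,60)
        def dr(B,col,cl=True):
            q=(wproj(pv+np.array(B)@H.T,p)-[x0,y0]+.5)*S;cv2.polylines(f,[q.round().astype(int)],cl,col,1)
        for x,r in((.075,.0215),(.066,.0215),(.064,.019),(.018,.019)):dr(np.c_[0*a+x,r*np.cos(a),r*np.sin(a)],(0,0,255))
        for x,c in((-.05,(0,255,0)),(.012,(0,255,255))): dr([[x,.023,.022],[x,-.023,.022],[x,-.023,-.022],[x,.023,-.022]],c)
        dr([[0,.046,0],[0,-.046,0]],(255,0,0))
    row.append(f)
cv2.imwrite("pics/g5.png",np.hstack(row))
```

```text
16.5667 [ 0.3506565  -0.06774832  0.18850181] [[-0.044  0.824  0.565]
 [ 0.999  0.034  0.028]
 [ 0.004  0.565 -0.825]]
```

View pics/g5.png

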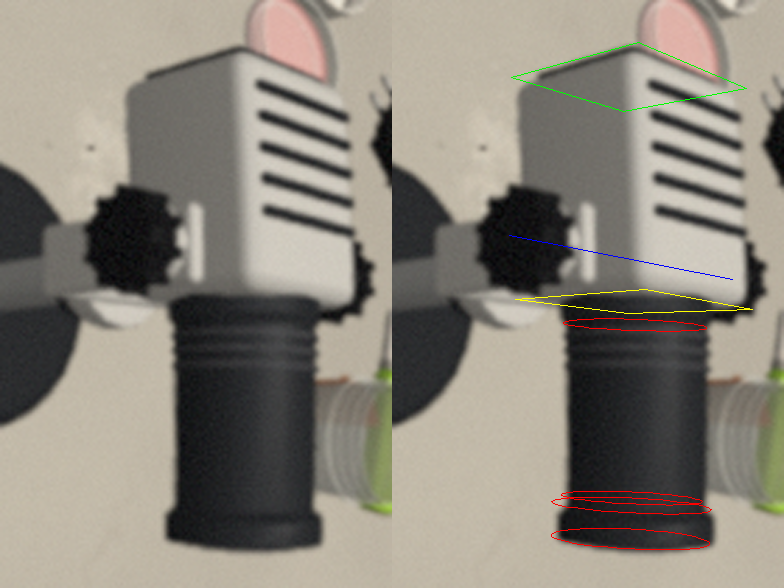

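```bash
sed -e 's/w4.npz/w5.npz/' -e 's/^L=.*/L=[(176,380),(178,490)];R=[(315,380),(314,490)];E1=[(241,60),(240,290)];E2=[(348,115),(353,295)]/' -e 's/(121,520)/(166,520)/;s/(271,520)/(322,520)/;s/(240,547)/(250,549)/;s/(103,245)/(131,240)/' fit.py > fit5.py; python3 fit5.py
python3 - <<'E'
from h import *
exec(open('fit5.py').read().split("r=least")[0])
for k in (0,1):
  for y in (-85.5,-86.5,-87.5):
    g=lambda w:res([w[0],w[1],np.radians(y),w[2]]);r=least_squares(g,[.48,.0435,.0],diff_step=1e-4);print(y,r.cost,r.x[:2],np.degrees(r.x[2]))
  break
E
```

```text
14.394822385906618 [ 0.4819  0.0438 -1.4884  0.0116] [-85.27908892   0.66436244]
[-0.1  0.7 -0.4  0.7 -0.8  0.5  0.   0.4 -0.3 -3.8  0.4  1.3  2.5  0.9
  1.2  1.3  0.2]
-85.5 14.408716941485586 [0.48190083 0.04374601] 0.4934029318042489
-86.5 14.805249483728595 [0.48199575 0.04328724] -0.2866551389863206
-87.5 15.71610201392311 [0.4820794  0.04281605] -1.0787462951481452
```

Emit:
send_rows --pt "0 0.0369 -0.0527 0 0 0 88" --pt "0 0.0369 -0.0527 0 0 0 88" --pt "0 0.0369 -0.0527 0.0389 0 0 88" --pt "0 0.02 -0.045 0.0389 0 0 88" --pt "0 0 0 0.0389 0 0 88" --pt "0 0 0 0.0389 0 0 88" --pt "0 0 0 0.0389 0 0 88" --pt "0 0 0 0 0 0 88"

```text
time_s: 17.33
tcp_pos: [0.351, -0.0679, 0.328]
tool_rot: [[-0.049, 0.999, 0.004], [0.999, 0.049, 0.005], [0.005, 0.004, -1.0]]
force: [0.2, 0.7, -1.3]
opening: 0.0883
```

Emit:
send_rows --pt "0.0622 0.0285 0 0 0 0 88" --pt "0.0622 0.0285 0 0 0 0 88" --pt "0.0622 0.0285 0 0 0 0 88" --pt "0.0622 0.0285 0 0 0 0 88" --pt "0.0622 0.0285 0 0 0 0 88" --pt "0.0622 0.0285 0 0 0 0 88" --pt "0.0622 0.0285 0 0 0 0 88" --pt "0.0622 0.0285 0 0 0 0 88"

```text
time_s: 18.0
tcp_pos: [0.4721, 0.2386, 0.3317]
tool_rot: [[-0.047, 0.999, 0.012], [0.999, 0.047, 0.009], [0.008, 0.013, -1.0]]
force: [1.2, -0.9, 0.9]
opening: 0.0882
```

Emit:
send_rows --pt "0.0622 0.0285 0 0 0 0 88" --pt "0.0622 0.0285 0 0 0 -0.038 88" --pt "0 0 0 0 0 -0.038 88" --pt "0 0 0 0 0 -0.038 88" --pt "0 0 0 0 0 -0.038 88" --pt "0 0 0 0 0 -0.038 88" --pt "0 0 0 0 0 -0.038 88" --pt "0 0 0 0 0 -0.038 88"

```text
time_s: 18.67
tcp_pos: [0.5027, 0.3124, 0.3326]
tool_rot: [[-0.776, 0.631, 0.012], [0.631, 0.776, 0.009], [-0.003, 0.015, -1.0]]
force: [-0.6, -0.0, 0.2]
opening: 0.0878
```

Emit:
send_rows --pt "0 0 0 0 0 -0.038 88" --pt "0 0 0 0 0 -0.038 88" --pt "0 0 0.05 0 0 -0.038 88" --pt "0 0 0 0 0 0 88" --pt "0 0 0 0 0 0 88"

```text
time_s: 19.08
tcp_pos: [0.5026, 0.3126, 0.3014]
tool_rot: [[-0.945, 0.328, 0.008], [0.328, 0.945, 0.007], [-0.005, 0.009, -1.0]]
force: [-0.1, 0.4, 0.6]
opening: 0.0878
```

Run:
```python
from h import *
s=bot.read_state();print(s["time_s"],s["tcp_pos"],s["tool_rot"].round(3),s["joints"].round(0))
p=camera_params("wrist");im=camera("wrist");cv2.imwrite("pics/w6.png",im[:,:,::-1])
np.savez("w6.npz",K=p["K"],rvec=p["rvec"],tvec=p["tvec"])
h=cv2.cvtColor(im,cv2.COLOR_RGB2HSV)
for t in("vial_green","vial_red","vial_yellow"):
    for d in find_in("wrist",t)[:1]: 
        b=np.array(d["box"])*[640,480,640,480];print(t,round(d["confidence"],2),b.round())
for nm,(lo,hi) in {"g":((50,120,60),(80,255,255)),"y":((18,150,120),(32,255,255)),"r":((0,170,120),(8,255,255))}.items():
    m=cv2.inRange(h,lo,hi);m[270:]=0;n,l,st,c=cv2.connectedComponentsWithStats(m)
    for i in np.argsort(-st[1:,4])[:3]+1: print(nm,st[i],c[i].round(1),wonz(c[i],.057,p).round(4))
```

```text
19.0833 [0.50257589 0.31256482 0.30144828] [[-0.945  0.328  0.008]
 [ 0.328  0.945  0.007]
 [-0.005  0.009 -1.   ]] [ 20.  24.  67.   0.  88. -50.]
vial_green 0.91 [304. 192.  22.  27.]
vial_red 0.73 [308. 152.  17.  20.]
vial_yellow 0.58 [303. 233.  19.  22.]
g [306 198  17  17 221] [314.  206.4] [0.505  0.3187 0.057 ]
y [305 241  16  15 189] [312.6 247.9] [0.5478 0.3023 0.057 ]
y [596 146   4   7  21] [597.7 149.2] [0.5461 0.7001 0.057 ]
r [308 156  16  16 196] [315.5 163.1] [0.4619 0.3352 0.057 ]
r [457  52   7   4  27] [460.1  53.4] [0.392  0.5285 0.057 ]
```

Emit:
send_rows --pt "-0.0005 0.011 0 0.0029 0.0017 0.0105 88" --pt "0 0 0.06 0 0 0 88" --pt "0 0 0.06 0 0 0 88" --pt "0 0 0.06 0 0 0 88" --pt "0 0 0.06 0 0 0 88" --pt "0 0 0.06 0 0 0 88" --pt "0 0 0 0 0 0 88" --pt "0 0 0 0 0 0 88"

```text
time_s: 19.95
tcp_pos: [0.5054, 0.3193, 0.1212]
tool_rot: [[-0.935, 0.356, -0.001], [0.356, 0.935, -0.001], [0.001, -0.001, -1.0]]
force: [-0.3, -0.4, 0.1]
opening: 0.0879
```

Run:
```python
from h import *
s=bot.read_state();print(s["time_s"],s["tcp_pos"],s["tool_rot"].round(4))
p=camera_params("wrist");im=camera("wrist");cv2.imwrite("pics/w7.png",im[:,:,::-1])
h=cv2.cvtColor(im,cv2.COLOR_RGB2HSV)
for nm,(lo,hi) in {"g":((50,120,60),(80,255,255)),"y":((18,150,120),(32,255,255)),"r":((0,170,120),(8,255,255))}.items():
    m=cv2.inRange(h,lo,hi);n,l,st,c=cv2.connectedComponentsWithStats(m)
    for i in np.argsort(-st[1:,4])[:2]+1: print(nm,st[i],c[i].round(1),wonz(c[i],.057,p).round(4))
```

```text
19.95 [0.50535357 0.31927485 0.12122878] [[-9.347e-01  3.555e-01 -1.100e-03]
 [ 3.555e-01  9.347e-01 -8.000e-04]
 [ 8.000e-04 -1.200e-03 -1.000e+00]]
g [295 243  29  29 661] [309.  257.2] [0.5051 0.3186 0.057 ]
y [296 315  27  24 500] [309.  326.4] [0.5481 0.3021 0.057 ]
y [536 327   2   2   2] [536.5 327.5] [0.6169 0.4555 0.057 ]
r [295 165  30  30 697] [309.3 179.3] [0.4621 0.3352 0.057 ]
r [526   0  12   6  57] [531.7   2.2] [0.3967 0.5153 0.057 ]
```

Emit:
send_rows --pt "0 -0.0012 0.06 0 0 0 88" --pt "0 0 0.06 0 0 0 88" --pt "0 0 0.034 0 0 0 88" --pt "0 0 0 0 0 0 88" --pt "0 0 0 0 0 0 88" --force 15

```text
time_s: 20.42
tcp_pos: [0.5063, 0.3191, 0.0308]
tool_rot: [[-0.935, 0.355, 0.003], [0.355, 0.935, 0.001], [-0.002, 0.002, -1.0]]
force: [1.1, 0.6, 0.5]
opening: 0.0881
```

Emit:
send_rows --pt "0 0 0 0 0 0 15" --pt "0 0 0 0 0 0 15" --pt "0 0 0 0 0 0 15" --pt "0 0 0 0 0 0 15" --pt "0 0 0 0 0 0 15" --pt "0 0 0 0 0 0 15" --pt "0 0 0 0 0 0 15" --pt "0 0 0 0 0 0 15"

```text
time_s: 21.08
tcp_pos: [0.505, 0.3186, 0.0285]
tool_rot: [[-0.935, 0.355, -0.0], [0.355, 0.935, -0.001], [-0.0, -0.001, -1.0]]
force: [1.0, 0.3, 0.4]
opening: 0.0371
```

Emit:
send_rows --pt "0 0 0 0 0 0 15" --pt "0 0 0 0 0 0 15" --pt "0 0 0 0 0 0 15" --pt "0 0 0 0 0 0 15"

```text
time_s: 21.42
tcp_pos: [0.505, 0.3185, 0.0284]
tool_rot: [[-0.935, 0.355, -0.0], [0.355, 0.935, -0.001], [-0.0, -0.001, -1.0]]
force: [-0.5, 0.2, -0.5]
opening: 0.0219
```

Emit:
send_rows --pt "0 0 -0.01 0 0 0 15" --pt "0 0 -0.025 0 0 0 15" --pt "0 0 -0.04 0 0 0 15" --pt "0 0 -0.055 0 0 0 15" --pt "0 0 -0.055 0 0 0 15" --pt "0 0 -0.055 0 0 0 15" --pt "0 0 -0.055 0 0 0 15" --pt "0 0 -0.055 0 0 0 15"

```text
time_s: 22.08
tcp_pos: [0.5047, 0.3185, 0.2407]
tool_rot: [[-0.935, 0.355, 0.0], [0.355, 0.935, -0.0], [-0.001, -0.0, -1.0]]
force: [0.7, 0.3, -0.4]
opening: 0.0218
```

Emit:
send_rows --pt "0 0 -0.055 0 0 0 15" --pt "0 0 -0.055 0 0 0 15" --pt "0 0 -0.03 0 0 0.02 15" --pt "0 0 0 0 0 0.0351 15" --pt "0 0 0 0 0 0.035 15" --pt "0 0 0 0 0 0.035 15" --pt "0 0 0 0 0 0.035 15" --pt "0 0 0 0 0 0.035 15"

```text
time_s: 22.75
tcp_pos: [0.5048, 0.3186, 0.3229]
tool_rot: [[-0.556, 0.831, 0.0], [0.831, 0.556, -0.0], [-0.0, -0.0, -1.0]]
force: [-1.1, 0.0, -0.4]
opening: 0.0216
```

Emit:
send_rows --pt "0 0 0 0 0 0.035 15" --pt "0 0 0 0 0 0.035 15" --pt "0 0 0 0 0 0.035 15" --pt "0 0 0 0 0 0.035 15" --pt "0 0 0 0 0 0.035 15" --pt "0 0 0 0 0 0 15" --pt "0 0 0 0 0 0 15"

```text
time_s: 23.33
tcp_pos: [0.5049, 0.3186, 0.3227]
tool_rot: [[-0.049, 0.999, 0.0], [0.999, 0.049, -0.0], [-0.0, 0.0, -1.0]]
force: [-0.1, 0.6, 0.0]
opening: 0.0219
```

Run:
```python
from h import *
s=bot.read_state();print(s["time_s"],s["tcp_pos"],s["tool_rot"].round(4),s["opening"],s["joints"].round(0))
R=s["tool_rot"];print(R.T@(np.array([.4886,-.1313,s["tcp_pos"][2]])-s["tcp_pos"])/.6, np.degrees(np.arctan2(R[1,0],R[0,0])))
```

```text
23.3333 [0.50490549 0.31864071 0.32273688] [[-4.880e-02  9.988e-01  2.000e-04]
 [ 9.988e-01  4.880e-02 -5.000e-04]
 [-5.000e-04  1.000e-04 -1.000e+00]] 0.021925300504026354 [21. 25. 63. -0. 92. 18.]
[-7.47679450e-01 -6.37622955e-02  3.43789664e-04] 92.79895520370428
```

Emit:
send_rows --pt "-0.02 -0.002 0 0 0 0 15" --pt "-0.04 -0.0035 0 0 0 0 15" --pt "-0.05 -0.0043 0 0 0 0 15" --pt "-0.05 -0.0043 0 0 0 0 15" --pt "-0.05 -0.0043 0 0 0 0 15" --pt "-0.05 -0.0043 0 0 0 0 15" --pt "-0.05 -0.0043 0 0 0 0 15" --pt "-0.05 -0.0043 0 0 0 0 15"

```text
time_s: 24.0
tcp_pos: [0.4954, 0.1, 0.3227]
tool_rot: [[-0.048, 0.999, 0.0], [0.999, 0.048, -0.001], [-0.001, 0.0, -1.0]]
force: [1.0, -0.9, -0.1]
opening: 0.0219
```

Emit:
send_rows --pt "-0.05 -0.0043 0 0 0 0 15" --pt "-0.05 -0.0043 0 0 0 0 15" --pt "-0.05 -0.0043 0 0 0 0 15" --pt "-0.05 -0.0043 0 0 0 0 15" --pt "-0.05 -0.0043 0 0 0 0 15" --pt "-0.05 -0.0043 0 0 0 0 15" --pt "-0.04 -0.0035 0 0 0 0 15" --pt "-0.03 -0.0025 0 0 0 0 15"

```text
time_s: 24.67
tcp_pos: [0.4862, -0.123, 0.3227]
tool_rot: [[-0.046, 0.999, -0.0], [0.999, 0.046, -0.001], [-0.001, -0.0, -1.0]]
force: [0.6, 0.5, -0.5]
opening: 0.0218
```

Emit:
send_rows --pt "-0.018 -0.001 0 0 0 0.0015 15" --pt "0 0 0 0 0 0 15" --pt "0 0 0 0 0 0 15" --pt "0 0 0 0 0 0 15"

```text
time_s: 25.0
tcp_pos: [0.487, -0.1305, 0.3228]
tool_rot: [[-0.042, 0.999, 0.0], [0.999, 0.042, -0.0], [-0.0, 0.0, -1.0]]
force: [0.3, 0.0, -0.9]
opening: 0.0218
```

Run:
```python
from h import *
s=bot.read_state();print(s["time_s"],s["tcp_pos"],s["tool_rot"].round(4),s["opening"],s["joints"].round(0))
R=s["tool_rot"];print(R.T@(np.array([.4886,-.1313,.1274])-s["tcp_pos"])/.6, np.degrees(np.arctan2(R[1,0],R[0,0])))
```

```text
25.0 [ 0.48697277 -0.1305444   0.32279546] [[-4.230e-02  9.991e-01  2.000e-04]
 [ 9.991e-01  4.230e-02 -4.000e-04]
 [-4.000e-04  1.000e-04 -1.000e+00]] 0.021810174335634563 [-28.  13.  80.  -0.  87. -31.]
[-0.00125084  0.00260761  0.32565999] 92.42193680965676
```

Emit:
send_rows --pt "-0.0012 0.0026 0.03 0 0 0 15" --pt "0 0 0.045 0 0 0 15" --pt "0 0 0.05 0 0 0 15" --pt "0 0 0.05 0 0 0 15" --pt "0 0 0.05 0 0 0 15" --pt "0 0 0.045 0 0 0 15" --pt "0 0 0.035 0 0 0 15" --pt "0 0 0.021 0 0 0 15"

```text
time_s: 25.67
tcp_pos: [0.4879, -0.1305, 0.1249]
tool_rot: [[-0.043, 0.999, -0.003], [0.999, 0.043, 0.001], [0.001, -0.002, -1.0]]
force: [0.8, -0.4, -0.7]
opening: 0.0219
```

Emit:
send_rows --pt "0 0 0 0 0 0 15" --pt "0 0 0 0 0 0 15" --pt "0 0 0 0 0 0 15" --pt "0 0 0 0 0 0 15"

```text
time_s: 26.0
tcp_pos: [0.4892, -0.1321, 0.1283]
tool_rot: [[-0.042, 0.999, 0.002], [0.999, 0.042, -0.002], [-0.002, 0.002, -1.0]]
force: [-0.5, -0.2, -0.6]
opening: 0.0221
```

Run:
```python
from h import *
s=bot.read_state();print(s["time_s"],s["tcp_pos"],s["tool_rot"].round(4),s["opening"],s["force"])
ims={n:camera(n)[:,:,::-1] for n in("scene","side","wrist")}
for n,i in ims.items(): cv2.imwrite(f"pics/{n}_f.png",i)
p=camera_params("wrist");X=[[.481,.0435,.13],[.4843,-.0314,.13],[.4886,-.1313,.13],[.4956,-.3067,.13]]
print({n:proj(n,X).round(0).tolist() for n in("scene","side")},wproj(X,p).round(0).tolist())
cr=lambda i,x,y,w,h:cv2.resize(i[y:y+h,x:x+w],(400,300),interpolation=2)
a=cr(ims["scene"],280,120,160,120);b=cr(ims["side"],260,210,160,120);c=cv2.resize(ims["wrist"],(400,300));d=cr(ims["wrist"],200,80,240,180)
cv2.imwrite("pics/gf.png",np.vstack([np.hstack([a,b]),np.hstack([c,d])]))
```

```text
26.0 [ 0.48921537 -0.13208922  0.12828104] [[-0.0415  0.9991  0.0019]
 [ 0.9991  0.0415 -0.0015]
 [-0.0016  0.0019 -1.    ]] 0.022113380125327778 [-0.48863927 -0.21198398 -0.56414707]
{'scene': [[324.0, 226.0], [342.0, 211.0], [364.0, 193.0], [396.0, 166.0]], 'side': [[300.0, 237.0], [317.0, 255.0], [342.0, 282.0], [395.0, 338.0]]} [[306.0, -97.0], [306.0, 56.0], [307.0, 302.0], [308.0, 529.0]]
```

View pics/gf.png

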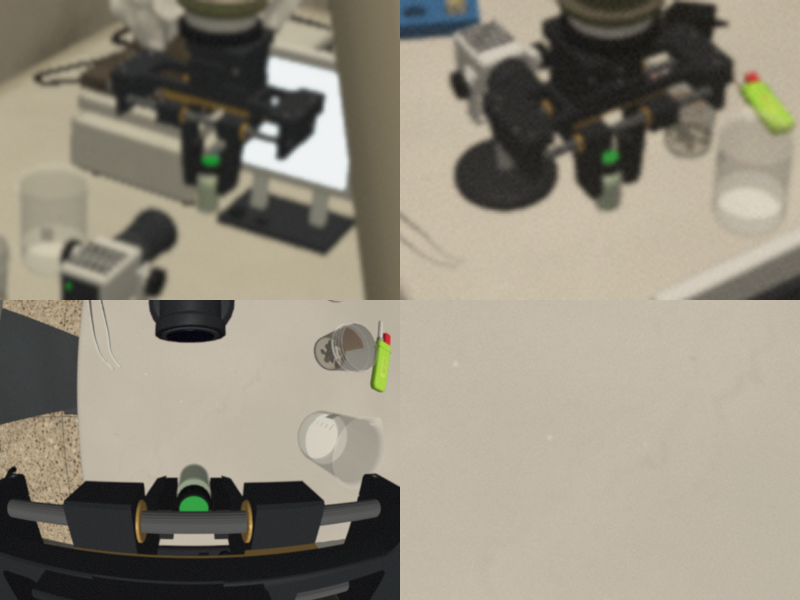

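Emit:
send_rows --pt "0 0 0 0 0 0 15" --pt "0 0 0 0 0 0 15" --pt "0 0 0 0 0 0 15" --pt "0 0 0 0 0 0 15" --pt "0 0 0 0 0 0 15" --pt "0 0 0 0 0 0 15"

```text
time_s: 26.65
tcp_pos: [0.4886, -0.1322, 0.127]
tool_rot: [[-0.041, 0.999, -0.0], [0.999, 0.041, -0.001], [-0.001, -0.0, -1.0]]
force: [-0.3, -0.2, -1.4]
opening: 0.0219
```

Run:
```python
from h import *
p=camera_params("wrist");im=cv2.imread("pics/wrist_f.png");d=(im.max(2)<70)[:90,200:420]
ys,xs=np.where(d);n,l,st,c=cv2.connectedComponentsWithStats(d.astype(np.uint8));print("rim blob",st[1:][st[1:,4]>300].tolist())
a=np.linspace(0,2*np.pi,90)
for t in(-4,0,4):
    H=head(0,np.radians(-87.5),np.radians(t));q=wproj(np.array([.481,.0435,.13])+np.c_[0*a+.075,.0215*np.cos(a),.0215*np.sin(a)]@H.T,p);print(t,q.min(0).round(1),q.max(0).round(1))
s=bot.read_state();print(s["time_s"],s["tcp_pos"],s["tool_rot"][:,2],s["opening"])
```

```text
rim blob [[39, 0, 135, 68, 7832]]
-4 [248.1  31.4] [365.5  67.7]
0 [250.3  40.7] [363.5  67.3]
4 [252.4  48.4] [361.6  66.1]
26.65 [ 0.48863137 -0.13216961  0.12704623] [-5.65106234e-05 -5.09229190e-04 -9.99999869e-01] 0.021939087530024354
```

```bash
python3 -c "
from workcell import bot
print(bot.close_job())"
```

```text
the job is handed in; nothing more can be done
None
```

The inspection camera is aimed level at the panel, and the green vial is held still and upright in front of it. I handed the job in at 26.7 s. The call reports no verdict.

**Camera:** I pinched the barrel, levelled it, swivelled it about 31° and let go. A side view then showed the lens still about 6° low, so I gripped it again, lifted it and released it.
- **Tilt:** the last side view fits 0.7° lens-down, with a spread of about ±1°.
- **Swivel:** my two checks disagree. The finger alignment gives about -87.5°, against a target of about -87.5°. The side-view fit gives about -85.3°, but it is weak in that angle. The wrist picture taken during the final hold had the lens rim within 0.5 pixel sideways of where -87.5° puts it.

**Vial:** I took the green vial out of the rack at 15 N and kept the tool vertical the whole way.
- **Position:** its middle is at about z = 130 mm, on the view axis to within about 1 mm, and about 101 mm from the lens.
- **Hold:** the opening is 21.9 mm, with the tool less than 0.1° off vertical.

**Surroundings:** no contact with anything else showed up in the forces, which stayed at a few newtons. I did not check the red and yellow vials again after lifting out the green one.

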